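# Set out the pocket books by height on the display plinth

### The job

Stand the four matching grey pocket books on the display plinth, one centred on each felt strip and lined up lengthwise along it, in order of height with the tallest next to the steel bookend and the shortest at the dish end. Do not let any book topple over on the way.

Things in the scene. Friction and masses are not known exactly. Their poses are not given: they have to be found in the camera images.
- tiny_centre (a point): the shortest of four matching pocket books with plain dark grey covers and white page edges, standing upright on its short edge, loose: 92 mm tall (z), 66 mm deep (x, spine at -x), 32 mm thick (y: the faces to grip, from above near the top). The point is the middle of the book, 46 mm above its underside; z up. About 140 g, give or take a quarter.
- small_centre (a point): the second shortest of four matching pocket books with plain dark grey covers and white page edges, standing upright on its short edge, loose: 112 mm tall (z), 78 mm deep (x, spine at -x), 32 mm thick (y: the faces to grip, from above near the top). The point is the middle of the book, 56 mm above its underside; z up. About 200 g, give or take a quarter.
- medium_centre (a point): the second tallest of four matching pocket books with plain dark grey covers and white page edges, standing upright on its short edge, loose: 132 mm tall (z), 92 mm deep (x, spine at -x), 32 mm thick (y: the faces to grip, from above near the top). The point is the middle of the book, 66 mm above its underside; z up. About 280 g, give or take a quarter.
- large_centre (a point): the tallest of four matching pocket books with plain dark grey covers and white page edges, standing upright on its short edge, loose: 152 mm tall (z), 106 mm deep (x, spine at -x), 32 mm thick (y: the faces to grip, from above near the top). The point is the middle of the book, 76 mm above its underside; z up. About 370 g, give or take a quarter.
- mark_a: the first mark in the row, counted from the display plinth's left end (its +y end as seen from the robot): a flat grey felt strip, 112 mm (x) by 42 mm (y), inlaid on a fixed pale wooden plinth 124 x 500 x 16 mm. The origin is the centre of the strip on the plinth's top (16 mm above the table); x runs along the strip, y along the row, z up. The four marks are 84 mm apart. A book stands with its thickness along the row and its depth along the strip.
- mark_b: the second mark in the row, counted from the display plinth's left end (its +y end as seen from the robot): a flat grey felt strip, 112 mm (x) by 42 mm (y), inlaid on a fixed pale wooden plinth 124 x 500 x 16 mm. The origin is the centre of the strip on the plinth's top (16 mm above the table); x runs along the strip, y along the row, z up. The four marks are 84 mm apart. A book stands with its thickness along the row and its depth along the strip.
- mark_c: the third mark in the row, counted from the display plinth's left end (its +y end as seen from the robot): a flat grey felt strip, 112 mm (x) by 42 mm (y), inlaid on a fixed pale wooden plinth 124 x 500 x 16 mm. The origin is the centre of the strip on the plinth's top (16 mm above the table); x runs along the strip, y along the row, z up. The four marks are 84 mm apart. A book stands with its thickness along the row and its depth along the strip.
- mark_d: the fourth mark in the row, counted from the display plinth's left end (its +y end as seen from the robot): a flat grey felt strip, 112 mm (x) by 42 mm (y), inlaid on a fixed pale wooden plinth 124 x 500 x 16 mm. The origin is the centre of the strip on the plinth's top (16 mm above the table); x runs along the strip, y along the row, z up. The four marks are 84 mm apart. A book stands with its thickness along the row and its depth along the strip.
- bookend: fixed dark steel bookend, an upright plate 100 mm (x) by 5 mm, 75 mm tall, on a 60 mm wide foot, at one end of the plinth (either end), 86 mm beyond the last mark's centre. Origin at the centre of its underside, on the plinth's top; y runs along the row. The plinth's other end has a small white dish, 22 mm tall, instead.
Not all that is in view belongs to the job. Leave any pink or yellow look-alike of the part that bears large_centre alone. What is shaped like the part that bears small_centre but yellow is not meant.

How it is judged:
By the outcome, as a careful person would: the job done as asked, in the order asked, and still so for the second after the job is handed in, with the robot touching nothing.
It also fails if it takes over 128 s, if anything falls off the work surface, if the arm or the gripper's body presses on something with over 40 N, if the wrist force passes 120 N, or if a joint passes its speed limit or range.

### The arm

A 6-joint arm with a two-finger parallel gripper is mounted at the origin on the work surface. World frame = base frame: x ahead of the robot, y to its left, z up, the work surface at z = 0. Lengths are in mm, angles in rad, forces in N, time in s.
With the tool pointing down it reaches from about 375 to 975 mm from the base axis. Payload 3.8 kg.
Tool frame: the origin (TCP) lies at the very end of the fingers, on their centre line; the grasp point (between the pads) lies 19 mm behind it; z points along the fingers, y is the line along which they close (so a half turn about z gives the same grasp; the last joint's range is limited). The gripper opens to 88 mm and grips with 3 to 60 N. Pads are 18 mm wide; open, the fingers measure 123 mm over their backs; the gripper's body (75 mm by 187 mm) begins 45 mm behind the grasp point.
Start: joints at [-1.317, 0.264, 1.604, -0, 1.274, -0.037], TCP at [193.53, -646.656, 238.706] pointing down, gripper open.
Joint ranges: [-2.63, 2.63], [-0.94, 2.18], [0.31, 2.57], [-1.31, 4.45], [0, 2.66], [-2.55, 2.55]. Speed limits (rad/s): [2.57, 2.57, 3.14, 3.14, 3.14, 3.14].

### API

Orientations are given as a unit quaternion [w, x, y, z].
In Python, from cell import manip gives the robot as it stands. Calls block until the motion is done:
- manip.move_ptp(position, orientation): joint-space move of the TCP to a pose.
- manip.line_to(position, ori=None, vel=150, guard=None): straight line of the TCP; ori=None keeps the orientation; vel is the mean speed in mm/s. With guard (N) it stops when the force on the tool has changed by that much, and returns True; else False.
- manip.movej(angles): joint-space move.
- manip.open() and manip.gripper_close(): open the fingers fully, or close them until they stop; the grip force is fixed at half the most.
- manip.hold(seconds).
- manip.ik(position, orientation): joint angles nearest the present ones, or None.
- manip.observe(): the state.
- manip.read_camera(name): name is "scene" or "top"; returns the picture (480x640x3 uint8, red, green, blue); there is no depth.
- manip.camera_model(name): a dict with "fx", "fy", "cx", "cy" (pixels), "dist_coeffs" ([k1, k2, p1, p2, k3] as OpenCV has them; the pictures are not rectified), "pose" (4x4, takes a point from camera to world coordinates). Camera axes: x right, y down, z forward; pixel columns grow to the right and rows downward; lengths in mm; the calibration is good to about 2 mm. A picture is of the moment at which its call begins. camera_model takes no time and is no camera call.
A pose or a line that the arm cannot do raises manip.PlanningError and nothing moves.
- manip.close_job(): hands the job in; it is judged then, once.
The state is a dict: "clock": time; "joints": joint angles; "qd": joint speeds; "effort": joint torques, N m; "eef_pos": TCP position; "tool_rot": TCP orientation; "contact_force": force on the tool from outside, world axes, zero at the start; "wrist_torque": the same for the moment, N m; "grip_width": finger opening in mm; "grip_force": force on a finger pad.
Only numpy, scipy, OpenCV 4.12 (cv2) and the standard library are available. Lean on these libraries where they do the work, as an engineer would, in place of code of your own. Each camera call takes 0.05 s, during which the arm holds its last target. There are 200 camera calls.

## Working session

There is one attempt and no reset: what is moved stays moved. The work goes in short steps, each a Python script; the robot and the scene stay as the last script left them, time stands still between calls to the robot, and variables do not carry over. Pictures are saved under pics/ and viewed, at most 14 in all, crops included, and the job is handed in when it is done.

```bash
ls; mkdir -p pics
python3 - <<'E'
from cell import manip
import cv2,numpy as np
np.set_printoptions(suppress=True,precision=3)
for n in("scene","top"):
    cv2.imwrite(f"pics/{n}0.png",manip.read_camera(n)[...,::-1]); print(manip.camera_model(n))
print(manip.observe())
E
```

```text
pics
{'fx': 455.67550893351415, 'fy': 455.67550893351415, 'cx': 315.80389079869815, 'cy': 235.73066338081242, 'dist_coeffs': array([-0.12,  0.  ,  0.  ,  0.  ,  0.  ]), 'pose': array([[   0.85 ,    0.343,   -0.399,  904.434],
       [   0.526,   -0.554,    0.645, -788.437],
       [   0.001,   -0.759,   -0.652,  815.32 ],
       [   0.   ,    0.   ,    0.   ,    1.   ]])}
{'fx': 513.2247249019351, 'fy': 513.2247249019351, 'cx': 320.9404509004385, 'cy': 237.26025986062766, 'dist_coeffs': array([0.018, 0.   , 0.   , 0.   , 0.   ]), 'pose': array([[   0.004,   -0.999,    0.048,  394.154],
       [  -1.   ,   -0.004,   -0.014,  -30.039],
       [   0.014,   -0.048,   -0.999, 1293.191],
       [   0.   ,    0.   ,    0.   ,    1.   ]])}
{'clock': 0.1, 'joints': array([-1.317,  0.265,  1.605,  0.   ,  1.274, -0.037]), 'qd': array([-0.002, -0.001, -0.002,  0.002,  0.002,  0.001]), 'effort': array([ -0.   , -50.362, -35.807,   0.073,   0.023,  -0.   ]), 'eef_pos': array([ 193.385, -646.026,  237.508]), 'tool_rot': array([-0.001,  0.989,  0.145, -0.   ]), 'contact_force': array([ 0.229, -0.057,  0.343]), 'wrist_torque': array([0.01 , 0.004, 0.013]), 'grip_force': 0.0, 'grip_width': 88.10540471284797}
```

View pics/scene0.png

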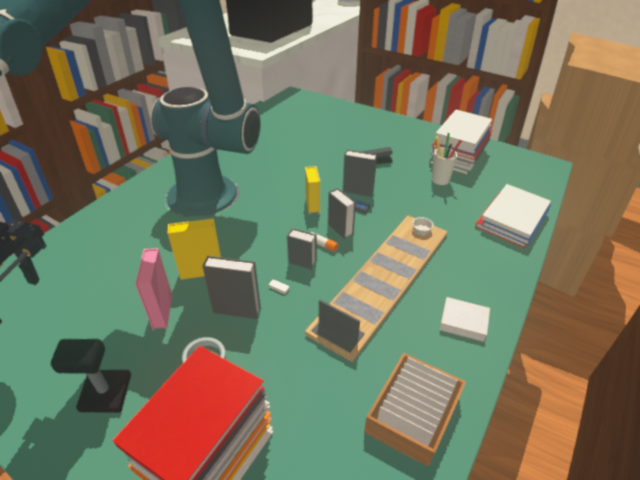

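View pics/top0.png

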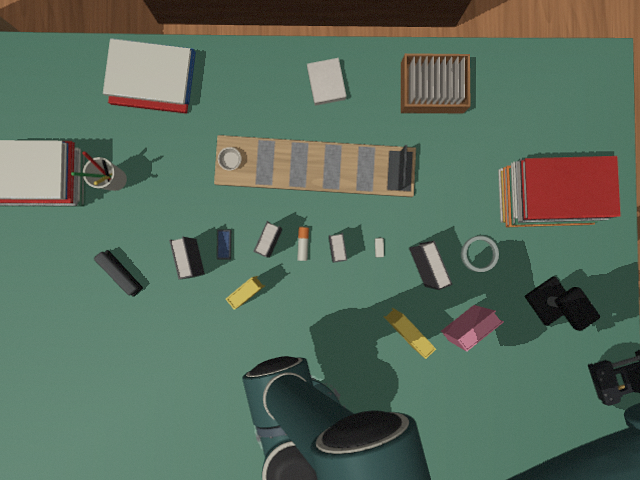

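The top view shows the grey books at about (186,257) medium, (267,238) small, (338,247) tiny and (431,265) large. The plinth has its dish on the left (+y) and the bookend on the right at (402,170), so from a to d the order is tiny, small, medium, large.

```bash
cat > vis.py <<'E'
import cv2,numpy as np
from scipy.optimize import minimize
from cell import manip
DIM=dict(tiny=(66,32,92),small=(78,32,112),medium=(92,32,132),large=(106,32,152))
CAM={n:manip.camera_model(n) for n in("top","scene")}
def KD(c): return np.array([[c['fx'],0,c['cx']],[0,c['fy'],c['cy']],[0,0,1]]),np.array(c['dist_coeffs'])
def proj(n,P):
    c=CAM[n];K,D=KD(c);T=np.linalg.inv(c['pose'])
    return cv2.projectPoints(np.float64(P),cv2.Rodrigues(T[:3,:3])[0],T[:3,3],K,D)[0][:,0]
def back(n,uv,z):
    c=CAM[n];K,D=KD(c);r=cv2.undistortPoints(np.float64(uv).reshape(-1,1,2),K,D)[:,0]
    d=np.c_[r,np.ones(len(r))]@c['pose'][:3,:3].T;o=c['pose'][:3,3]
    return o+d*((z-o[2])/d[:,2])[:,None]
def box(x,y,a,d,z0=0):
    c,s=np.cos(a),np.sin(a)
    return np.array([[x+c*i*d[0]/2-s*j*d[1]/2,y+s*i*d[0]/2+c*j*d[1]/2,z0+k*d[2]] for i in(-1,1) for j in(-1,1) for k in(0,1)])
S=4
def render(n,P):
    h=cv2.convexHull(np.float32(proj(n,P)))[:,0]
    m=np.zeros((480*S,640*S),np.uint8)
    cv2.fillConvexPoly(m,np.int32(np.round(((h+.5)*S-.5)*16)),1,shift=4)
    return m,h
def greymask(img,t=22):
    i=img.astype(int);return np.uint8(i.max(2)-i.min(2)<t)
def fit(imgs,d,x0,z0=0,cams=("top","scene")):
    M={}
    for n in cams:
        m=greymask(imgs[n]);r,_=render(n,box(*x0,d,z0))
        M[n]=cv2.resize(cv2.GaussianBlur(m*1.,(0,0),.6),None,fx=S,fy=S,interpolation=cv2.INTER_LINEAR)>.5
        roi=cv2.dilate(r,np.ones((12*S+1,)*2))
        M[n]=M[n]&(roi>0)
    def cost(p,full=False):
        o=[]
        for n in cams:
            r=render(n,box(p[0],p[1],p[2]/50,d,z0))[0]>0
            o.append((r&M[n]).sum()/(r|M[n]).sum())
        return o if full else -sum(o)
    b=None
    for da in np.arange(-.5,.51,.25):
        p=np.array([x0[0],x0[1],(x0[2]+da)*50])
        r=minimize(cost,p,method='Nelder-Mead',options=dict(initial_simplex=p+np.array([[0,0,0],[8,0,0],[0,8,0],[0,0,8]]),xatol=.1,fatol=1e-4,maxiter=120))
        if b is None or r.fun<b.fun:b=r
    return b.x[0],b.x[1],b.x[2]/50,cost(b.x,True)
def grab():return {n:manip.read_camera(n) for n in("top","scene")}
def overlay(img,n,boxes):
    o=cv2.resize(img[...,::-1],None,fx=3,fy=3,interpolation=cv2.INTER_CUBIC)
    for P in boxes:
        q=np.int32((proj(n,P)+.5)*3)
        for i,j in[(0,2),(2,6),(6,4),(4,0),(1,3),(3,7),(7,5),(5,1),(0,1),(2,3),(4,5),(6,7)]:cv2.line(o,tuple(map(int,q[i])),tuple(map(int,q[j])),(0,0,255),1)
    return o
E
cat > m.py <<'E'
from vis import *
import json
im={n:cv2.imread(f"pics/{n}0.png")[...,::-1] for n in("top","scene")}
g=dict(tiny=(337,241,.1),small=(268,237,-.4),medium=(181,257,.1),large=(434,264,.4))
R={};B=[]
for k,(u,v,a) in g.items():
    d=DIM[k];x,y,_=back("top",[[u,v]],d[2])[0]
    r=fit(im,d,(x,y,a));R[k]=r[:3];print(k,np.round(r[:3],3),np.round(r[3],3))
    rt=fit(im,d,(x,y,r[2]),cams=("top",));print('  top only',np.round(rt[:3],3),np.round(rt[3],3))
    B.append(box(*r[:3],d))
# strips: low-chroma blobs
for n,gs in(("top",[(265,161),(299,164),(332,166),(366,168)]),("scene",[(407,244),(393,265),(376,287),(358,308)])):
    m=greymask(im[n],28);m=cv2.resize(m*255,None,fx=4,fy=4,interpolation=cv2.INTER_LINEAR)
    _,lab=cv2.connectedComponents(np.uint8(m>127))
    for u,v in gs:
        c=lab==lab[v*4+2,u*4+2];q=np.argwhere(c)[:,::-1]
        W=back(n,(q+.5)/4-.5,16)[:,:2];(cx,cy),sz,an=cv2.minAreaRect(np.float32(W))
        print(n,len(q),W.mean(0).round(1),(round(cx,1),round(cy,1)),np.round(sz,1),round(an,1))
json.dump(R,open('books.json','w'))
o=overlay(im['top'],'top',B);cv2.imwrite('pics/ot.png',o[640:920,480:1400][:, :][:600])
o=overlay(im['scene'],'scene',B);cv2.imwrite('pics/os.png',o[420:1000,550:1200])
E
python3 m.py; python3 -c "
import cv2;a=cv2.imread('pics/ot.png');cv2.imwrite('pics/ot.png',cv2.resize(a,None,fx=.86,fy=.86))"
```

```text
tiny [ 4.28896e+02 -8.71080e+01  1.51000e-01] [0.945 0.814]
  top only [ 4.28674e+02 -8.69520e+01  1.48000e-01] [0.946]
small [ 4.47591e+02  8.01000e+01 -4.13000e-01] [0.95  0.762]
  top only [ 4.47445e+02  8.01390e+01 -4.05000e-01] [0.951]
medium [4.03333e+02 2.70003e+02 2.47000e-01] [0.959 0.756]
  top only [4.03096e+02 2.70005e+02 2.47000e-01] [0.96]
large [ 3.88179e+02 -3.03913e+02  3.88000e-01] [0.975 0.89 ]
  top only [ 3.88349e+02 -3.03683e+02  3.84000e-01] [0.976]
top 11628 [642.8  94.1] (642.7, 94.2) [ 43.2 113.1] 86.7
top 11596 [637.8  10. ] (637.9, 10.3) [ 43.2 113.7] 86.5
top 11564 [633.2 -73.8] (633.2, -73.8) [ 43.5 113.9] 86.9
top 11516 [ 628.6 -157.8] (628.7, -157.9) [ 43.1 113.1] 86.8
scene 6220 [644.7  92.4] (643.8, 92.7) [ 40.7 109.5] 87.0
scene 7244 [640.    8.4] (639.0, 8.7) [ 40.7 110.1] 86.8
scene 8316 [635.2 -75.3] (634.0, -75.2) [ 40.5 110.4] 86.8
scene 9772 [ 630.4 -159.1] (629.2, -158.9) [ 40.7 110.3] 86.1
```

View pics/ot.png

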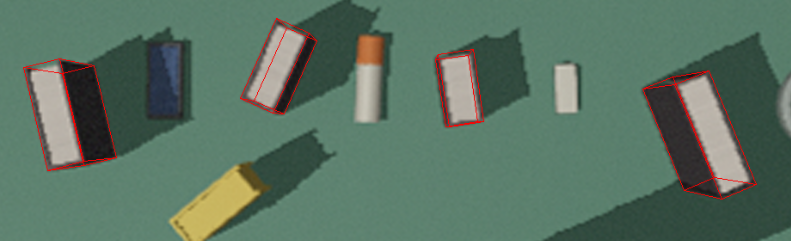

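View pics/os.png

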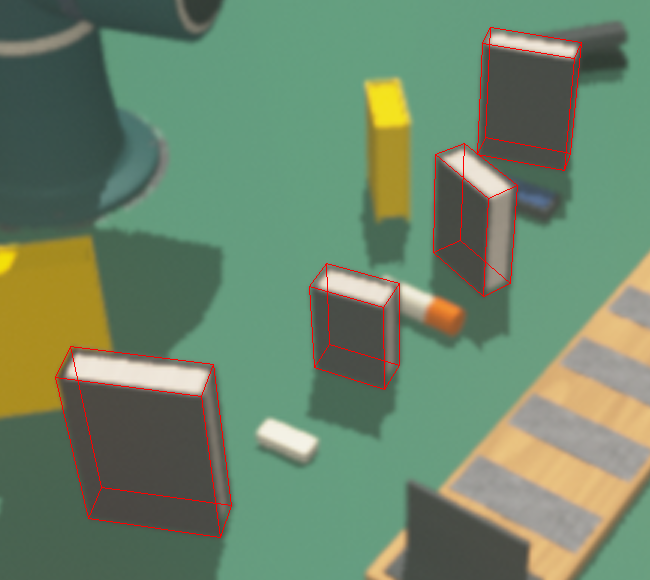

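The overlays match all four books well, and the strips are clear in both cameras. I'll place the shortest first so the gripper body always clears its neighbours.

```bash
cat > act.py <<'E'
from vis import *
import json
np.set_printoptions(suppress=True,precision=3)
BK=json.load(open('books.json'))
A=np.array([643.1,93.4]);Dm=np.array([629.1,-158.4]);YAW=-.0556
MARK={k:A+(Dm-A)*i/3 for i,k in enumerate(('tiny','small','medium','large'))}
DEPTH=35
def quat(a): return [0,np.cos(a/2),np.sin(a/2),0]
def variant(yaw,p,yaw2,p2):
    best=None
    for s in(0,np.pi,-np.pi):
        a,b=manip.ik(p,quat(yaw+s)),manip.ik(p2,quat(yaw2+s))
        if a is None or b is None: continue
        c=max(abs(a[5]),abs(b[5]))
        if best is None or c<best[0]:best=(c,s)
    return best[1]
def transfer(k,dst,dyaw,src=None,z0=0,z1=16):
    x,y,a=src if src is not None else BK[k]
    h=DIM[k][2];zg=h-DEPTH;hi=max(zg+150,h+40)
    s=variant(a,[x,y,hi],dyaw,[*dst,hi])
    q1,q2=quat(a+s),quat(dyaw+s)
    manip.move_ptp([x,y,hi],q1)
    manip.line_to([x,y,zg+z0+45],vel=200)
    if manip.line_to([x,y,zg+z0],vel=60,guard=8): print('TOUCH on descent',manip.observe()['eef_pos']); raise SystemExit
    manip.gripper_close();o=manip.observe();print(k,'grip',o['grip_width'],o['grip_force'])
    manip.line_to([x,y,hi],vel=150)
    manip.move_ptp([*dst,hi],q2)
    manip.line_to([*dst,zg+z1+6],vel=120);manip.hold(.3)
    print('width',manip.observe()['grip_width'])
    t=manip.line_to([*dst,zg+z1-4],vel=12,guard=4);o=manip.observe();print('touch',t,o['eef_pos'],'nominal z',zg+z1,o['contact_force'])
    manip.open();manip.hold(.3)
    manip.line_to([*dst,hi],vel=120)
    print('clock',manip.observe()['clock'])
E
python3 - <<'E'
from act import *
transfer('tiny',MARK['tiny'],YAW)
im=grab()
for n in im:cv2.imwrite(f"pics/{n}1.png",im[n][...,::-1])
cv2.imwrite('pics/c1.png',np.hstack([cv2.resize(im[n],(400,300))[...,::-1] for n in im]))
E
```

```text
tiny grip 31.551190290276587 29.97654958628118
width 31.85091337077882
touch True [643.164  93.412  73.024] nominal z 73 [-0.466 -0.257  4.902]
clock 11.55
```

View pics/c1.png

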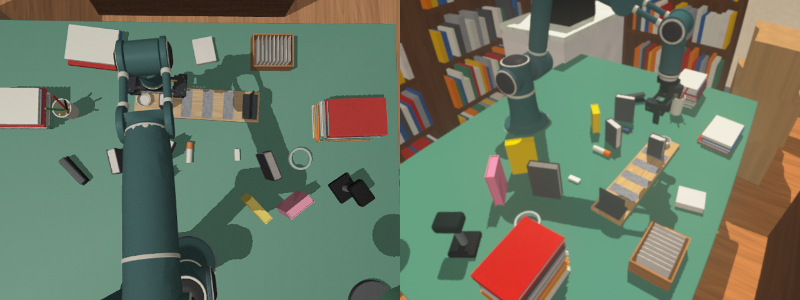

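Tiny is standing on strip a. Small is next.

```bash
cat > chk.py <<'E'
from act import *
def check(keys,tag):
    im=grab()
    for n in im:cv2.imwrite(f"pics/{n}{tag}.png",im[n][...,::-1])
    B=[]
    for k in keys:
        for cams in(("top",),("scene",)):
            r=fit(im,DIM[k],(*MARK[k],YAW),16,cams);d=r[:2]-MARK[k]
            print(k,cams,'d',np.round(d,1),'dyaw',round(r[2]-YAW,3),np.round(r[3],2))
        B.append(box(*MARK[k],YAW,DIM[k],16))
    o=overlay(im['top'],'top',B);cv2.imwrite(f'pics/t{tag}.png',o[350:620,620:1300])
    o=overlay(im['scene'],'scene',B);cv2.imwrite(f'pics/s{tag}.png',o[500:1090,880:1380])
E
python3 - <<'E'
from chk import *
transfer('small',MARK['small'],YAW)
x,y,a=BK['medium'];manip.move_ptp([x,y,260],quat(a+variant(a,[x,y,260],YAW,[*MARK['medium'],260])))
check(['tiny','small'],2)
E
```

```text
small grip 31.86915460156256 29.937692872190382
width 32.071711430328975
touch True [638.371   9.352  92.968] nominal z 93 [-1.073 -0.201  4.573]
clock 23.0167
tiny ('top',) d [-0.3 -2.2] dyaw -0.065 [0.78]
tiny ('scene',) d [  4.1 -30. ] dyaw -0.009 [0.68]
small ('top',) d [-9.  -2.2] dyaw -0.043 [0.82]
small ('scene',) d [ 3.5 -3.5] dyaw -0.001 [0.7]
```

View pics/t2.png

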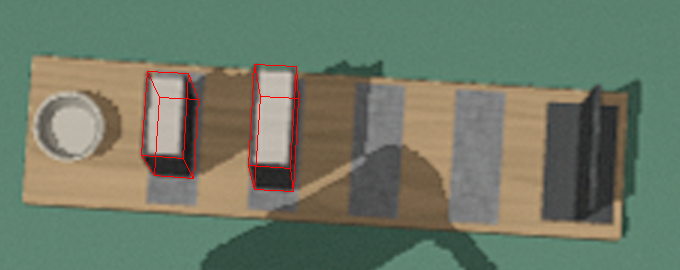

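The overlay of the target poses lies right on both books (top faces at crop (168,115) and (273,115)), so the placement is accurate. The fitted numbers are thrown off by the grey strips, so I'll ignore them. I'll carry on with medium and large.

Run:
```python
from chk import *
for k in('medium','large'): transfer(k,MARK[k],YAW)
manip.move_ptp([420,-250,300],quat(.3+variant(.3,[420,-250,300],.3,[420,-250,300])))
check([],3)
im={n:cv2.imread(f"pics/{n}3.png")[...,::-1] for n in("top","scene")}
B=[box(*MARK[k],YAW,DIM[k],16) for k in MARK]
cv2.imwrite('pics/t3.png',overlay(im['top'],'top',B)[350:620,620:1300]);cv2.imwrite('pics/s3.png',overlay(im['scene'],'scene',B)[500:1090,880:1380])
```

```text
medium grip 31.835636366452537 29.97874325257726
width 31.610019855169696
touch True [633.739 -74.526 112.985] nominal z 113 [ 0.67  -0.17   6.249]
clock 34.425
large grip 31.8507136217201 29.9988328339532
width 32.09294717641817
touch True [ 629.039 -158.448  133.018] nominal z 133 [ 0.114 -0.599  6.037]
clock 45.575
```

View pics/t3.png

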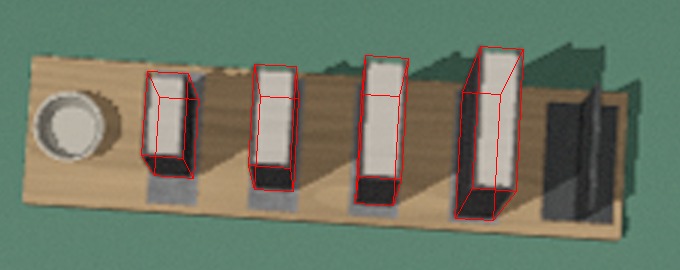

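View pics/s3.png

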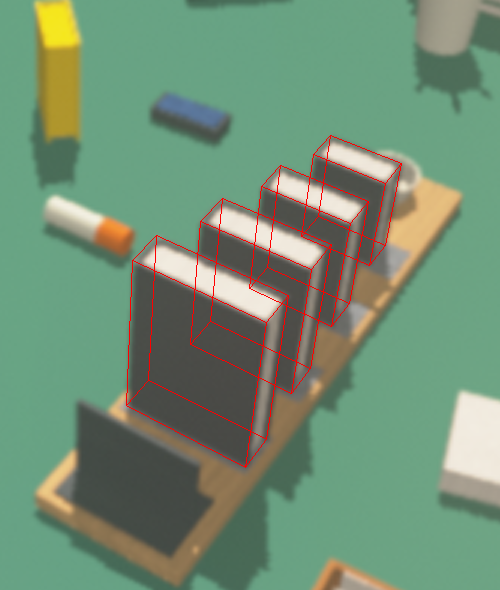

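All four books stand upright on their strips with both overlays matching to about a pixel, tallest next to the bookend and shortest at the dish. I'm handing in the job.

```bash
python3 -c "
from cell import manip
print(manip.close_job())"
```

```text
the job is handed in; nothing more can be done
None
```

The four grey books stand upright on their felt strips, centred and lined up to within about a pixel in both camera views, tallest at the bookend and shortest at the dish; none toppled, and the job was handed in at about 46 s of the 128 s allowed.

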